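# Pack the teether away: lid on, clamp down

### The arm

A 7-joint arm with a two-finger parallel gripper is mounted at the origin on the work surface. World frame = base frame: x ahead of the robot, y to its left, z up, the work surface at z = 0. Lengths are in m, angles in degrees, forces in N, time in s.
With the tool pointing down it reaches from about 0.4 to 0.875 m from the base axis. Payload 19.3 kg.
Tool frame: the origin (TCP) lies between the finger pads; the fingertips stand 11 mm ahead of it and the grasp point (between the pads) lies 8 mm behind it (arm.nose_length is the distance from the TCP to the fingertips, in m); z points along the fingers, y is the line along which they close (so a half turn about z gives the same grasp; the last joint's range is limited). The gripper opens to 85 mm and grips with 20 to 120 N. Pads are 22 mm wide; open, the fingers measure 114 mm over their backs; the gripper's body (76 mm by 85 mm) begins 54 mm behind the grasp point. The pads swing forward as they close: fully open they stand 13 mm farther back than shut.
Start: joints at [63.128, 29.874, -2.08, 91.645, 1.215, 58.505, -6.463], TCP at [0.243, -0.576, 0.242] pointing down, gripper open.
Joint ranges: [-166.77, 166.77], [-17.47, 122.26], [-85.68, 81.53], [9.62, 139.38], [-72.42, 252.41], [9.2, 110.78], [-144.41, 144.41]. Speed limits (degrees/s): [108.29, 108.29, 136.94, 136.94, 172.46, 172.46, 172.46].

### API

Orientations are given as a 3x3 rotation matrix whose columns are the frame's x, y, z axes.
In Python, from workcell import arm, eyes gives the robot as it stands. The module is installed in compiled form; this text tells all that it offers.
- The arm moves only by the tool servo_tool, never from a script. Its argument "moves" is a list of rows, each an object of numbers: "ax", "ay", "az": the turn, a rotation vector about the tool's x, y, z normalised to -1 to 1, where 1 is 10 degrees; "dx", "dy", "dz": the shift along the tool's x, y, z normalised to -1 to 1, where 1 is 40 mm; "gripper": the closure, from 0 (fully open) to 1 (shut). In form: [{"ax": .., "ay": .., "az": .., "dx": .., "dy": .., "dz": .., "gripper": ..}, ...]. A call has 1 to 5 rows; each row shifts and turns the commanded pose from where the row before left it, along the tool's axes as they then stand; what a row does not reach is not made up. A row lasts 1/8 s, in which the tool goes at most 62.5 mm and 10.7 degrees, less where a joint would pass 70% of its speed; a pose out of reach is approached as far as the arm can. A call with a number of a shift or a turn outside -1 to 1 is refused whole. A call with a gripper value outside its range is refused whole. The fingers move at their own pace and stop on an object; "force" is the grip in N (left out, the last holds). Time passes only in rows, so rows that do not move let the fingers close. It gives the time, the measured TCP pose, the force, the opening and the grip force at its end, in the units of the state.
- arm.get_state(): the state, without advancing time (a new reading comes with each control period).
- eyes.read_camera(name): name is "scene" or "top" or "wrist"; returns a dict with "img" (480x640x3 uint8, red, green, blue), "intrinsics" (3x3 intrinsics, pixels), "dist_coeffs" ([k1, k2, p1, p2, k3] as OpenCV has them; the pictures are not rectified), "extrinsics" (4x4, takes a point from camera to world coordinates). Camera axes: x right, y up, looking along -z (the intrinsics and any distortion apply to the point x, -y, -z); pixel columns grow to the right and rows downward; lengths in m; the calibration is good to about 2 mm. A picture is of the moment at which its call begins. There is no depth.
- arm.close_job(): hands the job in; it is judged then, once.
The state is a dict: "clock": time; "joints": joint angles; "qd": joint speeds; "tau": joint torques, N m; "tool_pos": TCP position; "eef_rot": TCP orientation; "wrist_force": force on the tool from outside, world axes, zero at the start; "moment": the same for the moment, N m; "gripper_width": finger opening in m; "grasp_force": force on a finger pad.
Only numpy, scipy, OpenCV 4.12 (cv2) and the standard library are available. Lean on these libraries where they do the work, as an engineer would, in place of code of your own. Each camera call takes 0.05 s, during which the arm holds its last target. There are 200 camera calls.

### The job

Take the sky-blue teether out of the grey basket and lay it inside the white keep-box, put the green lid on the box so that it sits fully down all round, then swing the red-tipped clamp over and press it fully down onto the lid. Leave the other things in the basket and on the shelf where they are.

Things in the scene. Friction and masses are not known exactly. Their poses are not given: they have to be found in the camera images.
- teether: sky-blue silicone teether lying flat in the basket: a ring of 64 mm outside diameter (12 mm thick) with a straight handle; 113 mm long, 12 mm high. Origin: on its underside, about mid-length; its x axis runs from the ring (centre at x = -25 mm) to the free end of the handle (x = +56 mm).
- teether_grip (a point): middle of the teether's handle, 6 mm above its underside; here the handle is 16 mm wide (along y) and 12 mm high.
- keepbox: white open-topped box fixed to the shelf, outside 190 (x) x 130 (y) x 75 mm high, walls and floor 6 mm. Origin: centre of its underside. Its clamp is hinged on a bracket just outside its +x end.
- lid: loose green lid, 220 g: plate 190 (x) x 130 (y) x 8 mm over a locating slab 171 x 111 x 8 mm that drops into the box mouth with 3.5 mm to spare on each side. Total 16 mm without its handle. Starts lying right way up on the shelf, on the slab. Origin: centre of the slab's underside; seated, the origin is 67 mm above the box's underside. Either way round fits.
- lid_grip (a point): grip point on the lid's black upright bar handle, 34 mm above the lid's origin; the bar is 40 mm long (lid x), 14 mm thick (lid y) and stands 30 mm above the plate (16 to 46 mm above the origin).
- clamp (a joint): hinge angle of the clamp, rad: 0 = arm level, lying on the seated lid and pointing to the box's -x; pi/2 = arm upright; more = leaning outwards. It starts open, leaning outwards, and stays where it is left (stiff hinge, about 2 N at the tip).
- clamp_hinge (a point): hinge axis of the clamp (parallel to the box's y), at x = 112 mm, y = 0, z = 88 mm in the box's frame.
- clamp_tip (a point): centre of the upper/outer face of the clamp's red tip, 55 mm from the hinge axis along the arm. The steel arm is 24 mm wide and 10 mm thick, the red tip 26 mm wide and ends 66 mm from the hinge axis.
- basket: low grey plastic basket, fixed, 340 (x) x 260 (y) x 60 mm high, walls and floor 5 mm. Origin: centre of its underside. It lies on one side of the keep-box and the lid on the other, either way round.
- rattle: red plastic rattle lying in the basket, 120 mm long (along its y), 24 mm high. Bystander.
- wood_ring: olive wood ring, 68 mm across, 14 mm high, lying in the basket. Bystander.
- bowl: steel baby bowl in the basket, 90 mm across, 42 mm high; origin under its centre. Bystander.
- jar: small open glass jar in the basket, 54 mm across, 60 mm high, a steel spring clip on its rim up to 78 mm. Bystander.
- cup: yellow plastic cup, 70 mm across, 60 mm high, on the shelf beyond the box. Bystander.
- creampot: white-capped amber pot of cream, 50 mm across, 70 mm high, on the shelf beyond the box. Bystander.
Things that resemble listed ones, but are neither listed nor needed, are in the scene too. What is meant by the lid is not yellow, and is the smaller of those in its own colour.

How it is judged (in metres and radians):
On the way, in this order (a step that is already met when the one before it is completed fails the run):
1. the teether lies inside the keep-box (x of teether in the frame of keepbox between -0.085 and 0.085 m and y of teether in the frame of keepbox between -0.058 and 0.058 m and z of teether in the frame of keepbox between 0 and 0.045 m), for 0.2 s.
2. the lid sits fully down on the box, with the teether inside (all of step 1 and x of lid in the frame of keepbox between -0.006 and 0.006 m and y of lid in the frame of keepbox between -0.006 and 0.006 m and z of lid in the frame of keepbox between 0.062 and 0.0695 m and angle between lid's own z axis and vertical below 0.03 rad and angle between the x axis of lid and the x axis of keepbox, either way round below 0.08 rad), for 0.2 s.
3. the clamp is fully down on the lid (all of step 2 and value of joint clamp below 0.06 rad), for 0.2 s.
At the end, for the whole second after the job is handed in: Teether in the box, origin under 45 mm above its underside; lid seated: origin within 6 mm of the box centre in x and y, 62 to 69.5 mm above its underside, tilt under 0.03, turned under 0.08 rad; clamp joint under 0.06; lid and teether at rest (20 mm/s); bystanders not moved over 60 mm or tipped (all of step 3 and linear speed of each of lid, teether below 0.02 m/s); the robot touches nothing.
It fails at once if a bystander in the basket (rattle, wooden ring, bowl or jar) is moved more than 60 mm (distance of any of rattle, wood_ring, bowl, jar from where it was at the start of the episode above 0.06 m).
It fails at once if the cup or the cream pot is moved more than 60 mm (distance of any of cup, creampot from where it was at the start of the episode above 0.06 m).
It fails at once if the jar, bowl, cup or cream pot is tipped over (angle between any of jar, bowl, cup, creampot's own z axis and vertical above 0.6 rad).
It also fails if it takes over 72 s, if anything falls off the work surface, if the arm or the gripper's body presses on something with over 40 N, if the wrist force passes 120 N, or if a joint passes its speed limit or range.

## Working session

There is one attempt and no reset: what is moved stays moved. The work goes in short steps, Python scripts to look and compute and a tool call to move; the robot and the scene stay as the last step left them, time stands still between calls to the robot, and variables do not carry over. Pictures are saved under pics/ and viewed, at most 12 in all, crops included, and the job is handed in when it is done.

Besides the shell and the picture viewer there is one more tool, called after ">>>" by a JSON object that holds its "method" and its "body". servo_tool: Moves the arm, as the interface text tells. Its arguments: {"type":"object","properties":{"moves":{"type":"array"},"force":{"type":"number"}},"required":["moves"]}

```bash
mkdir -p pics
cat > h.py <<'E'
import numpy as np, cv2
from workcell import arm, eyes
def grab(name,fn):
    c=eyes.read_camera(name); cv2.imwrite(f'pics/{fn}.png',c['img'][:,:,::-1])
    np.savez(f'pics/{fn}.npz',**{k:np.array(v) for k,v in c.items()}); return c
def load(fn): return np.load(f'pics/{fn}.npz')
def px2w(c,uv,z):
    uv=np.array(uv,float).reshape(-1,1,2)
    n=cv2.undistortPoints(uv,c['intrinsics'],c['dist_coeffs']).reshape(-1,2)
    d=np.c_[n[:,0],-n[:,1],-np.ones(len(n))]@c['extrinsics'][:3,:3].T
    o=c['extrinsics'][:3,3]; z=np.broadcast_to(z,len(d))
    return o+d*((z-o[2])/d[:,2])[:,None]
def w2px(c,P):
    P=np.array(P,float).reshape(-1,3); E=c['extrinsics']
    q=(P-E[:3,3])@E[:3,:3]; q=q*[1,-1,-1]
    return cv2.projectPoints(q,np.zeros(3),np.zeros(3),c['intrinsics'],c['dist_coeffs'])[0].reshape(-1,2)
E
python3 - <<'E'
from h import *
np.set_printoptions(precision=3,suppress=True)
for n in('top','scene'):
    c=grab(n,n+'0'); print(n,c['extrinsics'],c['intrinsics'],c['dist_coeffs'])
s=arm.get_state();print(s, arm.nose_length)
E
```

```text
top [[ 0.021  0.975 -0.222  0.245]
 [-1.     0.022 -0.001 -0.011]
 [ 0.004  0.222  0.975  1.322]
 [ 0.     0.     0.     1.   ]] [[567.947   0.    321.104]
 [  0.    567.947 243.177]
 [  0.      0.      1.   ]] [0.049 0.    0.    0.    0.   ]
scene [[-0.162 -0.524  0.836  1.543]
 [ 0.987 -0.087  0.136  0.17 ]
 [ 0.002  0.847  0.531  0.725]
 [ 0.     0.     0.     1.   ]] [[446.331   0.    321.398]
 [  0.    446.331 249.043]
 [  0.      0.      1.   ]] [-0.091  0.     0.     0.     0.   ]
{'clock': 0.1, 'joints': array([63.13 , 29.905, -2.081, 91.67 ,  1.214, 58.503, -6.461]), 'qd': array([-0.03 , -0.067,  0.02 , -0.054, -0.06 , -0.079, -0.047]), 'tau': array([  0.002, -92.85 ,   1.983, -37.054,   0.018,   0.005,   0.   ]), 'tool_pos': array([ 0.243, -0.576,  0.242]), 'eef_rot': array([[ 0.922,  0.388, -0.   ],
       [ 0.388, -0.922,  0.001],
       [-0.   , -0.001, -1.   ]]), 'wrist_force': array([-0.152,  0.093,  0.384]), 'moment': array([-0.012,  0.001, -0.012]), 'grasp_force': 0.0, 'gripper_width': 0.08515685263529146} 0.011
```

View pics/top0.png

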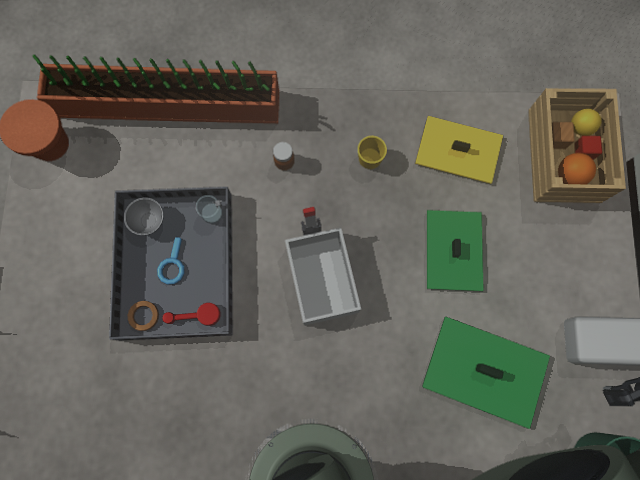

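View pics/scene0.png

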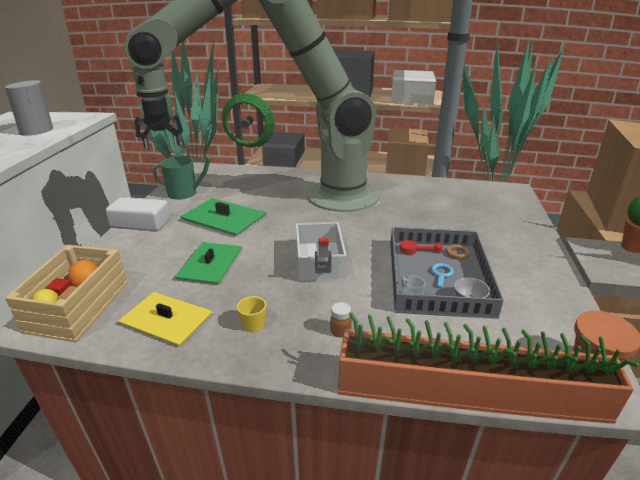

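The top view shows the teether's ring at (171,271) with its handle end at (178,240). The box corners are near (287,240), (341,230), (359,310) and (304,321), with the clamp at (309,215). The correct (smaller green) lid is centred near (456,250), with its handle at (457,248). Next I'll refine these numerically.

Run:
```python
from h import *
np.set_printoptions(precision=4,suppress=True)
c=load('top0'); im=c['img']; hsv=cv2.cvtColor(im,cv2.COLOR_RGB2HSV)
def mask(lo,hi,box):
    m=cv2.inRange(hsv,lo,hi); k=np.zeros_like(m); x0,y0,x1,y1=box; k[y0:y1,x0:x1]=255; return m&k
def pts(m): y,x=np.nonzero(m); return np.c_[x,y].astype(float)
# teether
m=mask((90,90,80),(115,255,255),(140,225,200,295)); P=px2w(c,pts(m),0.013)[:,:2]
from numpy.linalg import eigh
mu=P.mean(0); w,v=eigh(np.cov((P-mu).T)); a=v[:,1]
t=(P-mu)@a
s=(P-mu)@v[:,0]
if abs(s[t>0]).mean()>abs(s[t<0]).mean(): a=-a; t=-t
ends=t.min(),t.max()
print('teether n',len(P),'len',ends[1]-ends[0],'w',np.ptp(s),'ang',np.degrees(np.arctan2(a[1],a[0])))
o=mu+a*(t.min()+0.057); print('origin',o,'grip',o+a*0.031,'ring c',o-a*.025)
# lid
m=mask((45,80,40),(85,255,255),(415,200,495,300)); m=cv2.morphologyEx(m,cv2.MORPH_CLOSE,np.ones((25,25)))
W=px2w(c,pts(m),0.016)[:,:2].astype(np.float32); r=cv2.minAreaRect(W); print('lid',r)
# handle top
h=cv2.inRange(hsv,(0,0,0),(180,255,60)); k=np.zeros_like(h); k[235:262,448:466]=255; h&=k
H=px2w(c,pts(h),0.034)[:,:2].astype(np.float32); print('handle',H.mean(0),cv2.minAreaRect(H))
# box rim
r=[]
g=im[225:330,275:370]
cv2.imwrite('pics/c0.png',cv2.resize(im[195:335,265:375],None,fx=5,fy=4.2,interpolation=cv2.INTER_CUBIC)[:,:,::-1])
# red tip
m=mask((0,150,80),(8,255,255),(295,200,325,220))
print('tip px',pts(m).mean(0),pts(m).min(0),pts(m).max(0))
W=px2w(c,[(287,240),(341,230),(359,310),(304,321)],.075)
print(W, np.linalg.norm(W-np.roll(W,-1,0),axis=1))
```

```text
teether n 480 len 0.11194276962305436 w 0.0618860665055095 ang -7.9157859824924595
origin [0.4957 0.3368] grip [0.5264 0.3325] ring c [0.4709 0.3402]
lid ((0.5334193110466003, -0.322909951210022), (0.128517746925354, 0.18903882801532745), 88.84737396240234)
handle [ 0.5343 -0.3228] ((0.5335817933082581, -0.322308212518692), (0.01847446896135807, 0.04301924258470535), 88.12777709960938)
tip px [308.4773 209.8182] [303. 207.] [314. 213.]
[[ 0.5341  0.0675  0.075 ]
 [ 0.56   -0.0539  0.075 ]
 [ 0.3801 -0.0958  0.075 ]
 [ 0.3535  0.0241  0.075 ]] [0.1242 0.1848 0.1228 0.1857]
```

View pics/c0.png

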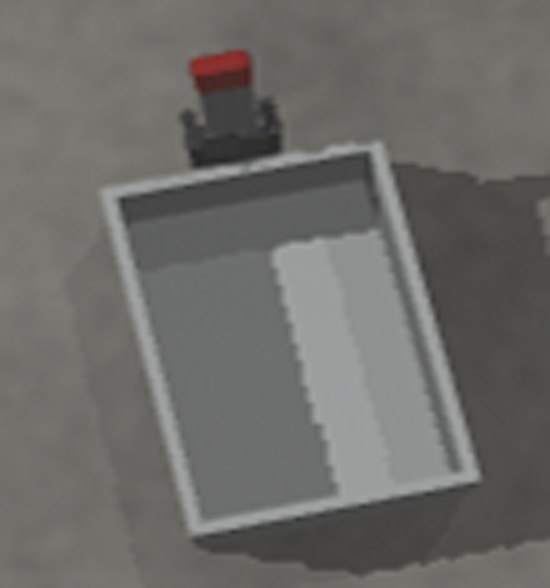

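```bash
cat > b.py <<'E'
from h import *
from scipy.optimize import least_squares
np.set_printoptions(precision=4,suppress=True)
c=load('top0')
d=np.array([(102,191),(382,142),(478,480),(195,535)],float); uv=(d+.5)/[5,4.2]-.5+[265,195]
loc=np.array([(.095,.065),(.095,-.065),(-.095,-.065),(-.095,.065)])
def R(a): return np.array([[np.cos(a),-np.sin(a)],[np.sin(a),np.cos(a)]])
W=px2w(c,uv,.075)[:,:2]; print(np.linalg.norm(W-np.roll(W,-1,0),axis=1))
f=lambda p:(loc@R(p[2]).T+p[:2]-W).ravel()
r=least_squares(f,[.45,0,.2]); p=r.x; print('box',p[:2],np.degrees(p[2]),'res',r.fun)
# clamp tip prediction vs. measured for angles
for th in (90,100,110,120,130):
    t=np.radians(th); loc3=np.array([.112-.063*np.cos(t),0,.088+.063*np.sin(t)])
    w=np.r_[R(p[2])@loc3[:2]+p[:2],loc3[2]]; print(th,w,w2px(c,w))
# green teal sanity: cross-check in scene image
s=load('scene0'); 
L=np.c_[loc@R(p[2]).T+p[:2],np.full(4,.075)]; print('scene box px',w2px(s,L))
im=s['img'].copy()
def ann(P,col):
    for q in w2px(s,P): cv2.circle(im,tuple(int(round(x*8)) for x in q),6,col,-1,shift=3)
ann(L,(255,0,255))
a=np.radians(-1.3); ll=loc@R(a).T+[.5335,-.3227]; ann(np.c_[ll,np.full(4,.016)],(255,0,0))
ann([[.5264,.3325,.017],[.4709,.3402,.017],[.5335,-.3227,.046]],(255,255,0))
cv2.imwrite('pics/c1.png',cv2.resize(im[190:330,170:500],(800,340),interpolation=cv2.INTER_CUBIC)[:,:,::-1])
E
python3 b.py
```

```text
[0.1294 0.1866 0.1272 0.1884]
box [ 0.4578 -0.0139] 14.035196191805081 res [ 0.0005  0.0002  0.002  -0.     -0.0011 -0.0015 -0.0014  0.0013]
90 [0.5665 0.0133 0.151 ] [[310.9312 217.7016]]
100 [0.5771 0.016  0.15  ] [[309.8243 213.0127]]
110 [0.5874 0.0185 0.1472] [[308.7723 208.7403]]
120 [0.597  0.0209 0.1426] [[307.8104 205.0258]]
130 [0.6058 0.0231 0.1363] [[306.9698 201.986 ]]
scene box px [[345.5321 254.3248]
 [297.2695 256.433 ]
 [294.9676 222.4138]
 [337.5515 220.7794]]
```

View pics/c1.png

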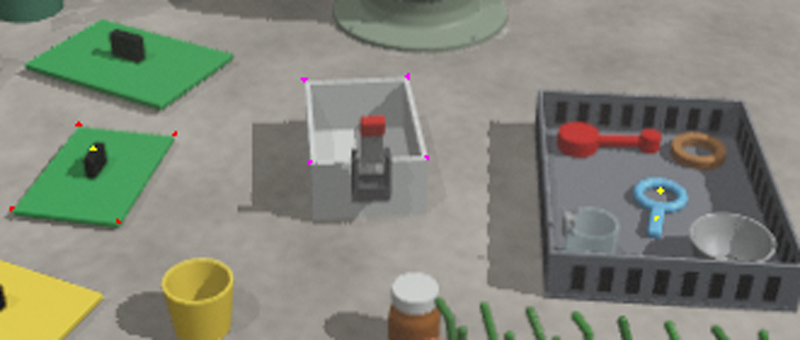

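The scene overlay agrees with the box, lid and teether fits to within about 3 mm. The clamp is at roughly 107°. Next I'll plan the moves.

```bash
cat > p.py <<'E'
from h import *
from scipy.spatial.transform import Rotation as Ro
BOX=np.array([.4578,-.0139]); BY=14.0
def b2w(x,y,z): 
    a=np.radians(BY); return np.array([BOX[0]+x*np.cos(a)-y*np.sin(a),BOX[1]+x*np.sin(a)+y*np.cos(a),z])
def w2b(p):
    a=np.radians(BY); d=np.array(p)[:2]-BOX; return np.array([d[0]*np.cos(a)+d[1]*np.sin(a),-d[0]*np.sin(a)+d[1]*np.cos(a),p[2]])
def state():
    s=arm.get_state(); p=s['tool_pos']; R=s['eef_rot']
    print('t %.2f'%s['clock'],'p',np.round(p,4),'box',np.round(w2b(p),4),'yaw %.2f'%np.degrees(np.arctan2(R[1,1],R[0,1])),'tilt',np.round(R[:2,2],4),'w %.4f gf %.1f'%(s['gripper_width'],s['grasp_force']),'F',np.round(s['wrist_force'],1),'j',np.round(s['joints'],0))
    return p,R
def plan(p,R,target,yaw,n,turn=None):
    """n equal rows to target, tool-down with tool y at yaw deg (turn: full signed world turn if >180 ambiguity)"""
    y=np.radians(yaw); Y=np.array([np.cos(y),np.sin(y),0]); Z=np.array([0,0,-1.]); T=np.c_[np.cross(Y,Z),Y,Z]
    rv=Ro.from_matrix(R.T@T).as_rotvec()   # tool-frame rotation
    if turn is not None: rv=np.array([0,0,-np.radians(turn)])
    step=(np.array(target)-p)/n
    for i in range(n):
        Ri=R@Ro.from_rotvec(rv*i/n).as_matrix(); d=Ri.T@step/.04; a=np.degrees(rv)/n/10
        print(i,'a',np.round(a,2)+0.,'d',np.round(d,3)+0.)
    return np.array(target),R@Ro.from_rotvec(rv).as_matrix()
E
python3 - <<'E'
from p import *
p,R=state()
p,R=plan(p,R,[.50,-.25,.25],0,10,turn=75)
p,R=plan(p,R,[.5264,.3325,.15],82.1,15)
E
```

```text
t 0.10 p [ 0.2425 -0.5757  0.2418] box [-0.3448 -0.4931  0.2418] yaw -67.15 tilt [-0.0004  0.0009] w 0.0852 gf 0.0 F [-0.2  0.1  0.4] j [63. 30. -2. 92.  1. 59. -6.]
0 a [ 0.    0.   -0.75] d [ 0.909 -0.5   -0.02 ]
1 a [ 0.    0.   -0.75] d [ 0.967 -0.378 -0.02 ]
2 a [ 0.    0.   -0.75] d [ 1.008 -0.248 -0.02 ]
3 a [ 0.    0.   -0.75] d [ 1.032 -0.114 -0.02 ]
4 a [ 0.    0.   -0.75] d [ 1.038  0.021 -0.02 ]
5 a [ 0.    0.   -0.75] d [ 1.026  0.157 -0.02 ]
6 a [ 0.    0.   -0.75] d [ 0.997  0.289 -0.02 ]
7 a [ 0.    0.   -0.75] d [ 0.951  0.417 -0.02 ]
8 a [ 0.    0.   -0.75] d [ 0.888  0.537 -0.02 ]
9 a [ 0.    0.   -0.75] d [ 0.81   0.649 -0.02 ]
0 a [ 0.   0.  -0.5] d [0.956 0.176 0.168]
1 a [ 0.   0.  -0.5] d [0.937 0.258 0.167]
2 a [ 0.   0.  -0.5] d [0.911 0.338 0.167]
3 a [ 0.   0.  -0.5] d [0.879 0.415 0.167]
4 a [ 0.   0.  -0.5] d [0.839 0.49  0.167]
5 a [ 0.   0.  -0.5] d [0.794 0.56  0.167]
6 a [ 0.   0.  -0.5] d [0.743 0.627 0.167]
7 a [ 0.   0.  -0.5] d [0.686 0.688 0.167]
8 a [ 0.   0.  -0.5] d [0.624 0.745 0.167]
9 a [ 0.   0.  -0.5] d [0.557 0.796 0.167]
10 a [ 0.   0.  -0.5] d [0.487 0.841 0.167]
11 a [ 0.   0.  -0.5] d [0.412 0.88  0.167]
12 a [ 0.   0.  -0.5] d [0.335 0.912 0.167]
13 a [ 0.   0.  -0.5] d [0.255 0.938 0.167]
14 a [ 0.   0.  -0.5] d [0.173 0.956 0.167]
```

>>> {"method": "servo_tool", "body": {"moves": [{"az":-0.75,"dx":0.9,"dy":-0.5,"dz":0},{"az":-0.75,"dx":0.95,"dy":-0.4,"dz":0},{"az":-0.75,"dx":1,"dy":-0.25,"dz":0},{"az":-0.75,"dx":1,"dy":-0.1,"dz":0},{"az":-0.75,"dx":1,"dy":0,"dz":0}]}}

```text
$.moves[0]: bad value
```

>>> {"method": "servo_tool", "body": {"moves": [{"az":-0.75,"dx":1,"dy":0.15,"dz":0},{"az":-0.75,"dx":1,"dy":0.3,"dz":0},{"az":-0.75,"dx":0.95,"dy":0.4,"dz":0},{"az":-0.75,"dx":0.9,"dy":0.55,"dz":0},{"az":-0.75,"dx":0.8,"dy":0.65,"dz":0}]}}

```text
$.moves[0]: bad value
```

>>> {"method": "servo_tool", "body": {"moves": [{"ax":0,"ay":0,"az":-0.75,"dx":0.9,"dy":-0.5,"dz":0,"gripper":0},{"ax":0,"ay":0,"az":-0.75,"dx":0.95,"dy":-0.4,"dz":0,"gripper":0},{"ax":0,"ay":0,"az":-0.75,"dx":1,"dy":-0.25,"dz":0,"gripper":0},{"ax":0,"ay":0,"az":-0.75,"dx":1,"dy":-0.1,"dz":0,"gripper":0},{"ax":0,"ay":0,"az":-0.75,"dx":1,"dy":0,"dz":0,"gripper":0}]}}

```text
clock: 0.72
tool_pos: [0.3683, -0.4138, 0.2421]
eef_rot: [[0.491, 0.871, -0.0], [0.871, -0.491, 0.0], [0.0, -0.0, -1.0]]
wrist_force: [0.7, -0.7, -0.4]
gripper_width: 0.0855
grasp_force: 0.0
```

```bash
python3 -c "
from p import *
p,R=state()
p,R=plan(p,R,[.50,-.25,.25],0,5)
"
```

```text
t 0.72 p [ 0.3683 -0.4138  0.2421] box [-0.1836 -0.3663  0.2421] yaw -29.40 tilt [-0.0002  0.0002] w 0.0855 gf 0.0 F [ 0.7 -0.7 -0.4] j [ 52.  24. -14. 102.   7.  55.   7.]
0 a [ 0.    0.   -0.59] d [ 1.037  0.172 -0.039]
1 a [ 0.    0.   -0.59] d [ 1.014  0.277 -0.039]
2 a [ 0.    0.   -0.59] d [ 0.98   0.379 -0.039]
3 a [ 0.    0.   -0.59] d [ 0.936  0.478 -0.039]
4 a [ 0.    0.   -0.59] d [ 0.882  0.571 -0.039]
```

>>> {"method": "servo_tool", "body": {"moves": [{"ax":0,"ay":0,"az":-0.6,"dx":1,"dy":0.17,"dz":0,"gripper":0},{"ax":0,"ay":0,"az":-0.6,"dx":1,"dy":0.28,"dz":0,"gripper":0},{"ax":0,"ay":0,"az":-0.6,"dx":1,"dy":0.38,"dz":0,"gripper":0},{"ax":0,"ay":0,"az":-0.6,"dx":0.94,"dy":0.48,"dz":0,"gripper":0},{"ax":0,"ay":0,"az":-0.6,"dx":0.9,"dy":0.57,"dz":0,"gripper":0}]}}

```text
clock: 1.35
tool_pos: [0.4995, -0.2503, 0.2421]
eef_rot: [[-0.009, 1.0, -0.0], [1.0, 0.009, 0.0], [0.0, -0.0, -1.0]]
wrist_force: [0.5, -0.6, -0.0]
gripper_width: 0.0853
grasp_force: 0.0
```

>>> {"method": "servo_tool", "body": {"moves": [{"ax":0,"ay":0,"az":-0.5,"dx":0.96,"dy":0.18,"dz":0,"gripper":0},{"ax":0,"ay":0,"az":-0.5,"dx":0.94,"dy":0.26,"dz":0,"gripper":0},{"ax":0,"ay":0,"az":-0.5,"dx":0.91,"dy":0.34,"dz":0,"gripper":0},{"ax":0,"ay":0,"az":-0.5,"dx":0.88,"dy":0.42,"dz":0,"gripper":0},{"ax":0,"ay":0,"az":-0.5,"dx":0.84,"dy":0.49,"dz":0,"gripper":0}]}}

```text
clock: 1.98
tool_pos: [0.5331, -0.0584, 0.2422]
eef_rot: [[-0.431, 0.903, -0.0], [0.903, 0.431, -0.0], [0.0, -0.0, -1.0]]
wrist_force: [-0.0, -0.3, -0.0]
gripper_width: 0.0852
grasp_force: 0.0
```

>>> {"method": "servo_tool", "body": {"moves": [{"ax":0,"ay":0,"az":-0.5,"dx":0.79,"dy":0.56,"dz":0,"gripper":0},{"ax":0,"ay":0,"az":-0.5,"dx":0.74,"dy":0.63,"dz":0,"gripper":0},{"ax":0,"ay":0,"az":-0.5,"dx":0.69,"dy":0.69,"dz":0,"gripper":0},{"ax":0,"ay":0,"az":-0.5,"dx":0.62,"dy":0.75,"dz":0,"gripper":0},{"ax":0,"ay":0,"az":-0.5,"dx":0.56,"dy":0.8,"dz":0,"gripper":0}]}}

```text
clock: 2.6
tool_pos: [0.5666, 0.1333, 0.2421]
eef_rot: [[-0.772, 0.636, -0.0], [0.636, 0.772, -0.0], [0.0, -0.0, -1.0]]
wrist_force: [0.0, -0.4, -0.1]
gripper_width: 0.0852
grasp_force: 0.0
```

```bash
python3 -c "
from p import *
p,R=state()
p,R=plan(p,R,[.5264,.3325,.15],82.1,5)
"
```

```text
t 2.60 p [0.5666 0.1333 0.2421] box [0.1412 0.1165 0.2421] yaw 50.50 tilt [-0.0004 -0.0002] w 0.0852 gf 0.0 F [ 0.  -0.4 -0.1] j [  8.  30. -39.  97.  21.  60.  13.]
0 a [ 0.    0.   -0.63] d [0.789 0.641 0.46 ]
1 a [ 0.    0.   -0.63] d [0.713 0.724 0.46 ]
2 a [ 0.    0.   -0.63] d [0.629 0.798 0.46 ]
3 a [ 0.    0.   -0.63] d [0.538 0.862 0.46 ]
4 a [ 0.    0.   -0.63] d [0.439 0.916 0.46 ]
```

>>> {"method": "servo_tool", "body": {"moves": [{"ax":0,"ay":0,"az":-0.63,"dx":0.79,"dy":0.64,"dz":0.46,"gripper":0.5},{"ax":0,"ay":0,"az":-0.63,"dx":0.71,"dy":0.72,"dz":0.46,"gripper":0.5},{"ax":0,"ay":0,"az":-0.63,"dx":0.63,"dy":0.8,"dz":0.46,"gripper":0.5},{"ax":0,"ay":0,"az":-0.63,"dx":0.54,"dy":0.86,"dz":0.46,"gripper":0.5},{"ax":0,"ay":0,"az":-0.63,"dx":0.44,"dy":0.92,"dz":0.46,"gripper":0.5}]}}

```text
clock: 3.22
tool_pos: [0.5265, 0.3326, 0.1494]
eef_rot: [[-0.99, 0.138, -0.0], [0.138, 0.99, -0.0], [0.0, -0.0, -1.0]]
wrist_force: [0.7, -1.1, 1.2]
gripper_width: 0.0426
grasp_force: 0.0
```

Run:
```python
from p import *
p,R=state()
c=grab('wrist','w1'); im=c['img']
hsv=cv2.cvtColor(im,cv2.COLOR_RGB2HSV); m=cv2.inRange(hsv,(90,90,80),(115,255,255)); y,x=np.nonzero(m)
P=px2w(c,np.c_[x,y],0.015)[:,:2]; print(len(P),P.min(0),P.max(0))
mu=P.mean(0); w,v=np.linalg.eigh(np.cov((P-mu).T)); a=v[:,1]*np.sign(v[0,1]); t=(P-mu)@a; b=np.array([-a[1],a[0]])
print('ang',np.degrees(np.arctan2(a[1],a[0])),'len',np.ptp(t))
k=t>t.max()-.035; print('handle mid',P[k].mean(0), 'width',np.ptp((P[k]-mu)@b)); e=mu+a*t.max(); print('end',e)
cv2.imwrite('pics/w1v.png',im[:,:,::-1])
```

```text
t 3.23 p [0.5265 0.3326 0.1494] box [0.1505 0.3195 0.1494] yaw 82.04 tilt [-0.0003 -0.0003] w 0.0426 gf 0.0 F [ 0.7 -1.1  1.2] j [-10.  42. -43.  95.  33.  56.  18.]
6566 [0.43774085 0.30955216] [0.5492451  0.37208308]
ang -8.706470993962698 len 0.11190668253823476
handle mid [0.53060558 0.33137687] width 0.01638341453691543
end [0.54847313 0.32863459]
```

View pics/w1v.png

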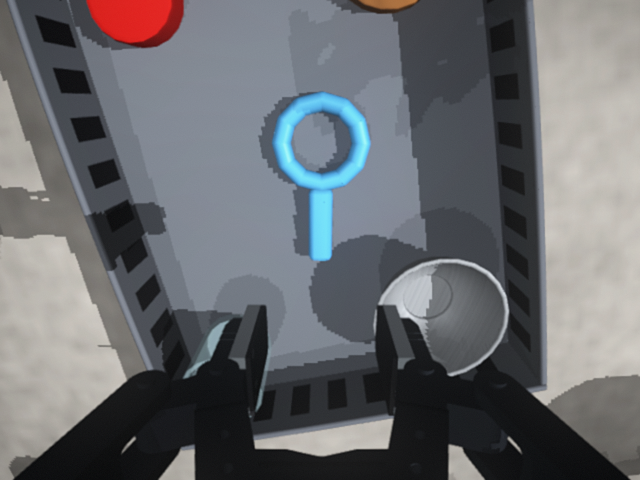

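The wrist view shows the teether alone at the centre, with its ring at (322,140) and handle end at (320,260). The fingers are clear of the jar and the bowl, so I'll descend.

>>> {"method": "servo_tool", "body": {"moves": [{"ax":0,"ay":0,"az":0,"dx":0.05,"dy":0,"dz":1,"gripper":0.5},{"ax":0,"ay":0,"az":0,"dx":0,"dy":0,"dz":1,"gripper":0.5},{"ax":0,"ay":0,"az":0,"dx":0,"dy":0,"dz":0.8,"gripper":0.5},{"ax":0,"ay":0,"az":0,"dx":0,"dy":0,"dz":0.45,"gripper":0.5},{"ax":0,"ay":0,"az":0,"dx":0,"dy":0,"dz":0,"gripper":0.5}]}}

```text
clock: 3.9
tool_pos: [0.5245, 0.3316, 0.0196]
eef_rot: [[-0.99, 0.142, -0.001], [0.142, 0.99, -0.001], [0.001, -0.001, -1.0]]
wrist_force: [0.3, -0.5, 1.1]
gripper_width: 0.0425
grasp_force: 0.0
```

>>> {"method": "servo_tool", "body": {"moves": [{"ax":0,"ay":0,"az":0,"dx":0,"dy":0,"dz":0,"gripper":1},{"ax":0,"ay":0,"az":0,"dx":0,"dy":0,"dz":0,"gripper":1},{"ax":0,"ay":0,"az":0,"dx":0,"dy":0,"dz":0,"gripper":1},{"ax":0,"ay":0,"az":0,"dx":0,"dy":0,"dz":0,"gripper":1}], "force": 40}}

```text
clock: 4.4
tool_pos: [0.5256, 0.3322, 0.0217]
eef_rot: [[-0.99, 0.142, 0.002], [0.142, 0.99, 0.001], [-0.001, 0.001, -1.0]]
wrist_force: [-0.7, -1.1, 7.2]
gripper_width: 0.0148
grasp_force: 39.3
```

>>> {"method": "servo_tool", "body": {"moves": [{"ax":0,"ay":0,"az":0,"dx":0,"dy":0,"dz":-0.5,"gripper":1},{"ax":0,"ay":0,"az":0,"dx":0,"dy":0,"dz":-1,"gripper":1},{"ax":0,"ay":0,"az":0,"dx":0,"dy":0,"dz":-1,"gripper":1},{"ax":0,"ay":0,"az":0,"dx":0,"dy":0,"dz":-1,"gripper":1},{"ax":0,"ay":0,"az":0,"dx":0,"dy":0,"dz":-1,"gripper":1}]}}

```text
clock: 5.03
tool_pos: [0.5248, 0.3318, 0.2035]
eef_rot: [[-0.99, 0.141, 0.001], [0.141, 0.99, 0.001], [-0.001, 0.001, -1.0]]
wrist_force: [0.8, 0.2, -0.7]
gripper_width: 0.0143
grasp_force: 39.2
```

Run:
```python
from p import *
p,R=state()
p,R=plan(p,R,b2w(.016,0,.19),104,8)
print(b2w(.016,0,.19)); grab('wrist','w2')
```

```text
t 5.03 p [0.5248 0.3318 0.2035] box [0.1486 0.3192 0.2035] yaw 81.87 tilt [0.0011 0.0007] w 0.0143 gf 39.2 F [ 0.8  0.2 -0.7] j [ -9.  38. -45.  93.  30.  61.  20.]
0 a [ 0.    0.   -0.28] d [ 0.008 -1.08   0.041]
1 a [ 0.    0.   -0.28] d [ 0.06  -1.079  0.041]
2 a [ 0.    0.   -0.28] d [ 0.112 -1.074  0.041]
3 a [ 0.    0.   -0.28] d [ 0.164 -1.068  0.041]
4 a [ 0.    0.   -0.28] d [ 0.215 -1.059  0.042]
5 a [ 0.    0.   -0.28] d [ 0.266 -1.047  0.042]
6 a [ 0.    0.   -0.28] d [ 0.316 -1.033  0.042]
7 a [ 0.    0.   -0.28] d [ 0.366 -1.016  0.042]
[ 0.47332473 -0.01002925  0.19      ]
```

View pics/w2.png

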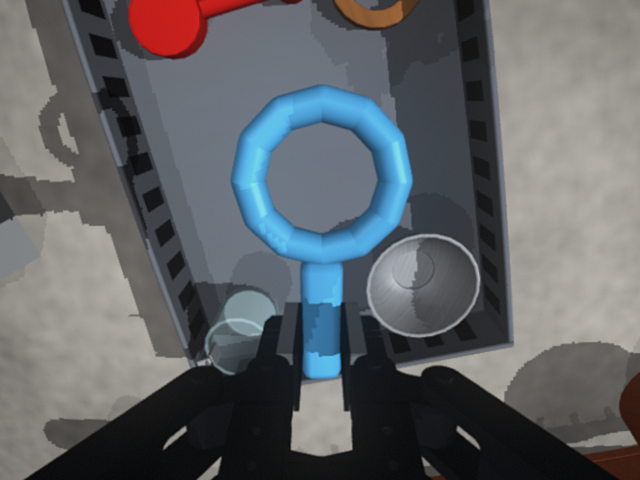

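The wrist view shows the teether held level by its handle at (322,330), with the basket items undisturbed. I'll carry it to the box.

>>> {"method": "servo_tool", "body": {"moves": [{"ax":0,"ay":0,"az":-0.28,"dx":0,"dy":-1,"dz":0,"gripper":1},{"ax":0,"ay":0,"az":-0.28,"dx":0.06,"dy":-1,"dz":0,"gripper":1},{"ax":0,"ay":0,"az":-0.28,"dx":0.11,"dy":-1,"dz":0,"gripper":1},{"ax":0,"ay":0,"az":-0.28,"dx":0.16,"dy":-1,"dz":0,"gripper":1},{"ax":0,"ay":0,"az":-0.28,"dx":0.21,"dy":-1,"dz":0,"gripper":1}]}}

```text
clock: 5.7
tool_pos: [0.4942, 0.1312, 0.2016]
eef_rot: [[-0.995, -0.104, 0.001], [-0.104, 0.995, -0.0], [-0.001, -0.001, -1.0]]
wrist_force: [0.9, 0.1, -0.1]
gripper_width: 0.0145
grasp_force: 39.3
```

Run:
```python
from p import *
p,R=state()
p,R=plan(p,R,b2w(.016,0,.19),104,5)
```

```text
t 5.70 p [0.4942 0.1312 0.2016] box [0.0704 0.132  0.2016] yaw 95.96 tilt [ 0.0015 -0.0004] w 0.0145 gf 39.3 F [ 0.9  0.1 -0.1] j [ 16.  30. -51. 109.  29.  54.  47.]
0 a [ 0.    0.   -0.16] d [ 0.177 -0.692  0.058]
1 a [ 0.    0.   -0.16] d [ 0.197 -0.686  0.058]
2 a [ 0.    0.   -0.16] d [ 0.216 -0.681  0.058]
3 a [ 0.    0.   -0.16] d [ 0.235 -0.674  0.058]
4 a [ 0.    0.   -0.16] d [ 0.254 -0.667  0.058]
```

>>> {"method": "servo_tool", "body": {"moves": [{"ax":0,"ay":0,"az":-0.16,"dx":0.18,"dy":-0.69,"dz":0.05,"gripper":1},{"ax":0,"ay":0,"az":-0.16,"dx":0.2,"dy":-0.69,"dz":0.05,"gripper":1},{"ax":0,"ay":0,"az":-0.16,"dx":0.22,"dy":-0.68,"dz":0.05,"gripper":1},{"ax":0,"ay":0,"az":-0.16,"dx":0.24,"dy":-0.67,"dz":0.05,"gripper":1},{"ax":0,"ay":0,"az":-0.16,"dx":0.25,"dy":-0.67,"dz":0.05,"gripper":1}]}}

```text
clock: 6.32
tool_pos: [0.4727, -0.0097, 0.1914]
eef_rot: [[-0.971, -0.241, 0.001], [-0.241, 0.971, -0.001], [-0.001, -0.001, -1.0]]
wrist_force: [0.5, 0.2, -0.7]
gripper_width: 0.0145
grasp_force: 39.3
```

>>> {"method": "servo_tool", "body": {"moves": [{"ax":0,"ay":0,"az":0,"dx":0,"dy":0,"dz":0.5,"gripper":1},{"ax":0,"ay":0,"az":0,"dx":0,"dy":0,"dz":1,"gripper":1},{"ax":0,"ay":0,"az":0,"dx":0,"dy":0,"dz":0.5,"gripper":1}]}}

```text
clock: 6.7
tool_pos: [0.4725, -0.009, 0.11]
eef_rot: [[-0.971, -0.239, -0.0], [-0.239, 0.971, -0.001], [0.0, -0.001, -1.0]]
wrist_force: [-0.5, -0.1, -0.3]
gripper_width: 0.0145
grasp_force: 39.3
```

Run:
```python
from p import *
p,R=state()
p,R=plan(p,R,b2w(.016,0,.029),104,3)
```

```text
t 6.70 p [ 0.4725 -0.009   0.11  ] box [0.0154 0.0012 0.11  ] yaw 103.85 tilt [-0.     -0.0006] w 0.0145 gf 39.3 F [-0.5 -0.1 -0.3] j [ 29.  35. -47. 119.  39.  42.  61.]
0 a [ 0.    0.   -0.01] d [-0.005 -0.009  0.675]
1 a [ 0.    0.   -0.01] d [-0.005 -0.009  0.675]
2 a [ 0.    0.   -0.01] d [-0.005 -0.01   0.675]
```

>>> {"method": "servo_tool", "body": {"moves": [{"ax":0,"ay":0,"az":0,"dx":0,"dy":0,"dz":0.7,"gripper":1},{"ax":0,"ay":0,"az":0,"dx":0,"dy":0,"dz":0.7,"gripper":1},{"ax":0,"ay":0,"az":0,"dx":0,"dy":0,"dz":0.62,"gripper":1},{"ax":0,"ay":0,"az":0,"dx":0,"dy":0,"dz":0.05,"gripper":1}]}}

```text
clock: 7.2
tool_pos: [0.4726, -0.0087, 0.0275]
eef_rot: [[-0.971, -0.24, -0.001], [-0.24, 0.971, -0.0], [0.001, -0.0, -1.0]]
wrist_force: [-0.3, 0.1, -0.3]
gripper_width: 0.014
grasp_force: 39.3
```

>>> {"method": "servo_tool", "body": {"moves": [{"ax":0,"ay":0,"az":0,"dx":0,"dy":0,"dz":0,"gripper":0.55},{"ax":0,"ay":0,"az":0,"dx":0,"dy":0,"dz":0,"gripper":0.55},{"ax":0,"ay":0,"az":0,"dx":0,"dy":0,"dz":-0.5,"gripper":0.55},{"ax":0,"ay":0,"az":0,"dx":0,"dy":0,"dz":-1,"gripper":0.55},{"ax":0,"ay":0,"az":0,"dx":0,"dy":0,"dz":-1,"gripper":0.55}]}}

```text
clock: 7.82
tool_pos: [0.4727, -0.0088, 0.1293]
eef_rot: [[-0.971, -0.24, 0.0], [-0.24, 0.971, -0.0], [-0.0, -0.0, -1.0]]
wrist_force: [1.4, -0.3, 0.1]
gripper_width: 0.0387
grasp_force: 0.0
```

>>> {"method": "servo_tool", "body": {"moves": [{"ax":0,"ay":0,"az":0,"dx":0,"dy":0,"dz":-1,"gripper":0.55},{"ax":0,"ay":0,"az":0,"dx":0,"dy":0,"dz":-1,"gripper":0.55}]}}

```text
clock: 8.07
tool_pos: [0.4726, -0.0089, 0.2096]
eef_rot: [[-0.971, -0.239, 0.001], [-0.239, 0.971, -0.0], [-0.001, -0.0, -1.0]]
wrist_force: [-0.1, -0.6, 0.1]
gripper_width: 0.0383
grasp_force: 0.0
```

Run:
```python
from p import *
p,R=state()
c=grab('wrist','w3'); im=c['img']
hsv=cv2.cvtColor(im,cv2.COLOR_RGB2HSV); m=cv2.inRange(hsv,(90,90,60),(115,255,255)); y,x=np.nonzero(m)
P=px2w(c,np.c_[x,y],0.015); Q=np.array([w2b(q) for q in P]); print(len(P),Q.min(0),Q.max(0))
p,R=plan(p,R,[.5335,-.3227,.15],88.5,10)
```

```text
t 8.07 p [ 0.4726 -0.0089  0.2096] box [0.0156 0.0013 0.2096] yaw 103.86 tilt [ 0.0007 -0.0003] w 0.0383 gf 0.0 F [-0.1 -0.6  0.1] j [ 36.  27. -55. 114.  27.  53.  71.]
4133 [-0.07227726 -0.02894651  0.015     ] [0.0394343  0.03280656 0.015     ]
0 a [0.   0.   0.15] d [ 0.04  -0.798  0.149]
1 a [0.   0.   0.15] d [ 0.019 -0.799  0.149]
2 a [0.   0.   0.15] d [-0.003 -0.799  0.149]
3 a [0.   0.   0.15] d [-0.024 -0.799  0.149]
4 a [0.   0.   0.15] d [-0.045 -0.798  0.149]
5 a [0.   0.   0.15] d [-0.067 -0.796  0.149]
6 a [0.   0.   0.15] d [-0.088 -0.794  0.149]
7 a [0.   0.   0.15] d [-0.109 -0.792  0.149]
8 a [0.   0.   0.15] d [-0.131 -0.788  0.149]
9 a [0.   0.   0.15] d [-0.152 -0.785  0.149]
```

View pics/w3.png

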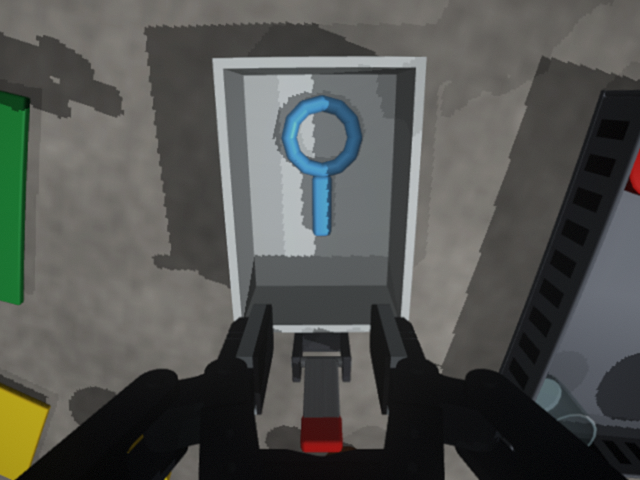

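The wrist view shows the teether flat in the box: ring at (322,136), handle end at (321,234), box origin about (-16,+2) mm. The clamp's red tip is at (322,434). I'll use the far rim corners, (213,59) and (427,57), to check the box pose while moving to the lid.

>>> {"method": "servo_tool", "body": {"moves": [{"ax":0,"ay":0,"az":0.15,"dx":0.04,"dy":-0.8,"dz":0,"gripper":0.45},{"ax":0,"ay":0,"az":0.15,"dx":0.02,"dy":-0.8,"dz":0,"gripper":0.45},{"ax":0,"ay":0,"az":0.15,"dx":0,"dy":-0.8,"dz":0,"gripper":0.45},{"ax":0,"ay":0,"az":0.15,"dx":-0.02,"dy":-0.8,"dz":0,"gripper":0.45},{"ax":0,"ay":0,"az":0.15,"dx":-0.05,"dy":-0.8,"dz":0,"gripper":0.45}]}}

```text
clock: 8.75
tool_pos: [0.5035, -0.1674, 0.2082]
eef_rot: [[-0.994, -0.11, 0.001], [-0.11, 0.994, -0.0], [-0.001, -0.001, -1.0]]
wrist_force: [-0.1, -0.1, -0.6]
gripper_width: 0.0472
grasp_force: 0.0
```

>>> {"method": "servo_tool", "body": {"moves": [{"ax":0,"ay":0,"az":0.15,"dx":-0.07,"dy":-0.8,"dz":0.1,"gripper":0.45},{"ax":0,"ay":0,"az":0.15,"dx":-0.09,"dy":-0.8,"dz":0.1,"gripper":0.45},{"ax":0,"ay":0,"az":0.15,"dx":-0.11,"dy":-0.8,"dz":0.1,"gripper":0.45},{"ax":0,"ay":0,"az":0.15,"dx":-0.13,"dy":-0.79,"dz":0.1,"gripper":0.45},{"ax":0,"ay":0,"az":0.15,"dx":-0.15,"dy":-0.79,"dz":0.1,"gripper":0.45}]}}

```text
clock: 9.38
tool_pos: [0.5347, -0.3257, 0.187]
eef_rot: [[-1.0, 0.022, -0.0], [0.022, 1.0, 0.0], [0.0, 0.0, -1.0]]
wrist_force: [-0.3, 0.3, 0.0]
gripper_width: 0.0469
grasp_force: 0.0
```

Run:
```python
from p import *
np.set_printoptions(precision=4,suppress=True)
c=load('w3'); W=px2w(c,[(213,58.5),(427,56.5),(427,57),(224,190),(418,190)],.075); print('box corners in box frame (-95,+-65)',np.array([w2b(q) for q in W]))
g=c['img'].astype(int).sum(2)
for r in (80,120,160,200,240): print(r, g[r,205:250:1][::3], g[r,380:430][::3])
p,R=state()
c=grab('wrist','w4'); im=c['img']; hsv=cv2.cvtColor(im,cv2.COLOR_RGB2HSV)
m=cv2.inRange(hsv,(45,80,30),(85,255,255)); n,lab,st,_=cv2.connectedComponentsWithStats(m); print(st[1:][st[1:,4]>2000])
```

```text
box corners in box frame (-95,+-65) [[-0.0933 -0.0637  0.075 ]
 [-0.094   0.066   0.075 ]
 [-0.0937  0.0661  0.075 ]
 [-0.0119 -0.0628  0.075 ]
 [-0.0115  0.0659  0.075 ]]
80 [204 207 205 487 550 548 479 300 303 304 306 306 301 470 499] [282 286 283 283 283 268 157 161 159 161 158 148 469 498 500 373 315]
120 [212 212 213 211 455 556 556 461 307 309 312 313 314 313 503] [337 333 336 335 340 190 176 168 167 159 154 378 510 511 456 306 309]
160 [210 204 199 201 191 472 558 559 428 311 315 315 315 317 333] [340 332 334 337 281 175 180 177 178 177 306 568 566 554 328 328 322]
200 [192 197 199 200 200 199 435 559 560 419 312 313 322 316 316] [335 337 333 334 184 180 179 179 179 219 572 569 560 318 327 327 323]
240 [191 186 185 192 194 202 208 345 558 557 438 311 316 317 318] [333 329 336 230 177 180 179 178 176 563 567 562 345 351 352 353 388]
t 9.38 p [ 0.5347 -0.3257  0.187 ] box [-0.0008 -0.3211  0.187 ] yaw 88.76 tilt [-0.0003  0.0001] w 0.0469 gf 0.0 F [-0.3  0.3  0. ] j [ 54.  40. -44.  93.  31.  60.  90.]
[[  233    84   183   239 39124]]
```

View pics/w4.png

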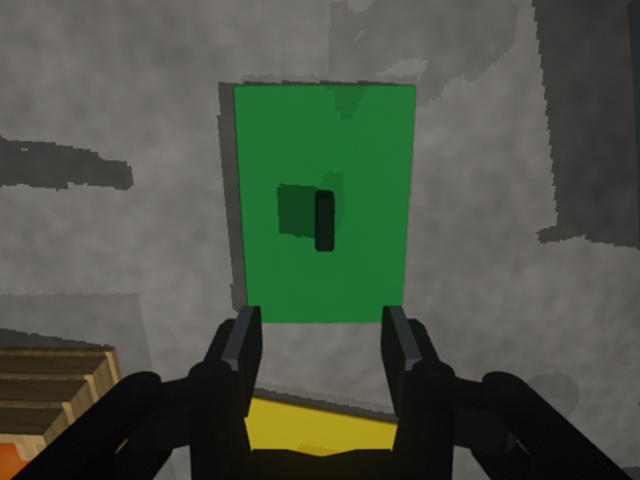

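The wrist view shows the lid squarely under the tool: corners near (235,85), (416,85), (403,322) and (247,322), with its handle at (325,220). I'll fit its pose in the same camera.

```bash
cat > lid.py <<'E'
from p import *
np.set_printoptions(precision=4,suppress=True)
c=load('w4'); im=c['img']; hsv=cv2.cvtColor(im,cv2.COLOR_RGB2HSV)
m=cv2.inRange(hsv,(45,80,20),(85,255,255)); m=cv2.morphologyEx(m,cv2.MORPH_CLOSE,np.ones((5,5)))
ys,xs=np.nonzero(m)
def line(pts,zz):  # fit line to world pts
    W=px2w(c,pts,zz)[:,:2].astype(np.float32); return cv2.fitLine(W,cv2.DIST_HUBER,0,.01,.01).ravel()
rows=range(110,300,10); L=[(np.nonzero(m[r])[0].min()-.5,r) for r in rows]; Rr=[(np.nonzero(m[r])[0].max()+.5,r) for r in rows]
T=[(x,np.nonzero(m[:,x])[0].min()-.5) for x in range(245,405,10)]; B=[(x,np.nonzero(m[:,x])[0].max()+.5) for x in range(255,380,10)]
ln=[line(q,.016) for q in (L,Rr,T,B)]
for q in ln: print(q, np.degrees(np.arctan2(q[1],q[0])))
def inter(a,b): s=np.linalg.solve(np.c_[a[:2],-b[:2]],b[2:]-a[2:]); return a[2:]+a[:2]*s[0]
C=np.array([inter(ln[0],ln[2]),inter(ln[1],ln[2]),inter(ln[1],ln[3]),inter(ln[0],ln[3])]); print(C,C.mean(0),np.linalg.norm(C-np.roll(C,-1,0),axis=1))
h=cv2.inRange(hsv,(0,0,0),(180,255,255))&((im.sum(2)<75)*255).astype(np.uint8); h[:185]=0;h[256:]=0;h[:,:310]=0;h[:,340:]=0
y,x=np.nonzero(h); H=px2w(c,np.c_[x,y],.046)[:,:2].astype(np.float32); print('handle',cv2.minAreaRect(H))
# box same way from w3
c=load('w3'); g=c['img'].astype(int).sum(2)
def edge(r,lo,hi,th,last):
    k=np.nonzero(g[r,lo:hi]>th)[0]; return lo+(k.max()+.5 if last else k.min()-.5)
L=[(edge(r,200,245,330,0),r) for r in range(75,290,10)]; Rr=[(edge(r,395,435,400,1),r) for r in range(75,290,10)]
for n,q in(('L',L),('R',Rr)):
    W=px2w(c,q,.075); Bf=np.array([w2b(v) for v in W]); print(n,np.polyfit(Bf[:,0],Bf[:,1],1),Bf[:,1])
E
python3 lid.py
```

```text
[ 0.9998 -0.0206  0.523  -0.3873] -1.1828705
[ 0.9998 -0.0188  0.534  -0.2586] -1.0798562
[ 0.0208  0.9998  0.4389 -0.3372] 88.80892
[ 0.0219  0.9998  0.6282 -0.325 ] 88.7469
[[ 0.4379 -0.3856]
 [ 0.4406 -0.2568]
 [ 0.6296 -0.2604]
 [ 0.6268 -0.3895]] [ 0.5337 -0.3231] [0.1288 0.1891 0.1291 0.189 ]
handle ((0.5303245186805725, -0.32315465807914734), (0.012709571979939938, 0.0432988665997982), 88.73223876953125)
L [-0.026  -0.0655] [-0.0648 -0.0646 -0.0644 -0.0642 -0.0647 -0.0645 -0.0644 -0.0642 -0.0647
 -0.0645 -0.0644 -0.0642 -0.0641 -0.064  -0.0645 -0.0644 -0.0643 -0.0642
 -0.064  -0.0639 -0.0638 -0.0804]
R [0.0065 0.0661] [0.0658 0.0656 0.0653 0.0657 0.0655 0.0659 0.0657 0.0655 0.0659 0.0657
 0.0662 0.066  0.0658 0.0663 0.0661 0.0659 0.0664 0.0663 0.0661 0.0666
 0.0665 0.0663]
```

>>> {"method": "servo_tool", "body": {"moves": [{"ax":0,"ay":0,"az":0,"dx":0.03,"dy":0.06,"dz":0.6,"gripper":0.45},{"ax":0,"ay":0,"az":0,"dx":0,"dy":0,"dz":1,"gripper":0.45},{"ax":0,"ay":0,"az":0,"dx":0,"dy":0,"dz":1,"gripper":0.45},{"ax":0,"ay":0,"az":0,"dx":0,"dy":0,"dz":0.6,"gripper":0.45},{"ax":0,"ay":0,"az":0,"dx":0,"dy":0,"dz":0.3,"gripper":0.45}]}}

```text
clock: 10.05
tool_pos: [0.5334, -0.3214, 0.0465]
eef_rot: [[-1.0, 0.02, -0.001], [0.02, 1.0, 0.001], [0.001, 0.001, -1.0]]
wrist_force: [0.1, 0.3, -0.7]
gripper_width: 0.0464
grasp_force: 0.0
```

Run:
```python
from p import *
p,R=state()
p,R=plan(p,R,[.5337,-.3231,.036],88.88,1)
```

```text
t 10.05 p [ 0.5334 -0.3214  0.0465] box [-0.0011 -0.3166  0.0465] yaw 88.85 tilt [-0.0007  0.0005] w 0.0464 gf 0.0 F [ 0.1  0.3 -0.7] j [ 50.  49. -38.  98.  40.  47.  83.]
0 a [0. 0. 0.] d [-0.009 -0.043  0.262]
```

>>> {"method": "servo_tool", "body": {"moves": [{"ax":0,"ay":0,"az":0,"dx":-0.01,"dy":-0.04,"dz":0.27,"gripper":0.45},{"ax":0,"ay":0,"az":0,"dx":0,"dy":0,"dz":0,"gripper":0.45}]}}

```text
clock: 10.3
tool_pos: [0.5339, -0.3232, 0.0367]
eef_rot: [[-1.0, 0.02, -0.0], [0.02, 1.0, -0.0], [0.0, -0.0, -1.0]]
wrist_force: [-0.4, -0.7, 0.6]
gripper_width: 0.0472
grasp_force: 0.0
```

>>> {"method": "servo_tool", "body": {"moves": [{"ax":0,"ay":0,"az":0,"dx":0,"dy":0,"dz":0,"gripper":1},{"ax":0,"ay":0,"az":0,"dx":0,"dy":0,"dz":0,"gripper":1},{"ax":0,"ay":0,"az":0,"dx":0,"dy":0,"dz":0,"gripper":1},{"ax":0,"ay":0,"az":0,"dx":0,"dy":0,"dz":0,"gripper":1},{"ax":0,"ay":0,"az":0,"dx":0,"dy":0,"dz":0,"gripper":1}], "force": 100}}

```text
clock: 10.92
tool_pos: [0.5342, -0.3232, 0.0378]
eef_rot: [[-1.0, 0.02, 0.001], [0.02, 1.0, -0.001], [-0.001, -0.001, -1.0]]
wrist_force: [-2.4, 1.3, 9.7]
gripper_width: 0.0118
grasp_force: 98.9
```

Run:
```python
from p import *
p,R=state()
```

```text
t 10.93 p [ 0.5342 -0.3232  0.0378] box [-0.0007 -0.3186  0.0378] yaw 88.84 tilt [ 0.0008 -0.0008] w 0.0118 gf 98.9 F [-2.4  1.3  9.7] j [ 50.  50. -38.  98.  40.  47.  83.]
```

>>> {"method": "servo_tool", "body": {"moves": [{"ax":0,"ay":0,"az":0,"dx":0,"dy":0,"dz":-0.4,"gripper":1},{"ax":0,"ay":0,"az":0,"dx":0,"dy":0,"dz":-0.8,"gripper":1},{"ax":0,"ay":0,"az":0,"dx":0,"dy":0,"dz":-1,"gripper":1},{"ax":0,"ay":0,"az":0,"dx":0,"dy":0,"dz":-1,"gripper":1},{"ax":0,"ay":0,"az":0,"dx":0,"dy":0,"dz":-1,"gripper":1}]}}

```text
clock: 11.55
tool_pos: [0.5337, -0.3227, 0.2071]
eef_rot: [[-1.0, 0.02, 0.0], [0.02, 1.0, -0.0], [-0.0, -0.0, -1.0]]
wrist_force: [0.4, -0.4, -3.5]
gripper_width: 0.0117
grasp_force: 97.8
```

Run:
```python
from p import *
p,R=state()
p,R=plan(p,R,b2w(.0012,.0005,.21),104.2,10)
```

```text
t 11.55 p [ 0.5337 -0.3227  0.2071] box [-0.0011 -0.318   0.2071] yaw 88.87 tilt [ 0.0004 -0.0002] w 0.0117 gf 97.8 F [ 0.4 -0.4 -3.5] j [ 55.  38. -45.  92.  30.  62.  90.]
0 a [ 0.    0.   -0.15] d [ 0.202  0.77  -0.008]
1 a [ 0.    0.   -0.15] d [ 0.182  0.775 -0.008]
2 a [ 0.    0.   -0.15] d [ 0.161  0.78  -0.008]
3 a [ 0.    0.   -0.15] d [ 0.14   0.784 -0.007]
4 a [ 0.    0.   -0.15] d [ 0.119  0.787 -0.007]
5 a [ 0.    0.   -0.15] d [ 0.098  0.79  -0.007]
6 a [ 0.    0.   -0.15] d [ 0.077  0.793 -0.007]
7 a [ 0.    0.   -0.15] d [ 0.055  0.794 -0.007]
8 a [ 0.    0.   -0.15] d [ 0.034  0.796 -0.007]
9 a [ 0.    0.   -0.15] d [ 0.013  0.796 -0.007]
```

>>> {"method": "servo_tool", "body": {"moves": [{"ax":0,"ay":0,"az":-0.15,"dx":0.2,"dy":0.77,"dz":0,"gripper":1},{"ax":0,"ay":0,"az":-0.15,"dx":0.18,"dy":0.78,"dz":0,"gripper":1},{"ax":0,"ay":0,"az":-0.15,"dx":0.16,"dy":0.78,"dz":0,"gripper":1},{"ax":0,"ay":0,"az":-0.15,"dx":0.14,"dy":0.78,"dz":0,"gripper":1},{"ax":0,"ay":0,"az":-0.15,"dx":0.12,"dy":0.79,"dz":0,"gripper":1}]}}

```text
clock: 12.18
tool_pos: [0.4964, -0.1669, 0.2056]
eef_rot: [[-0.994, -0.112, 0.001], [-0.112, 0.994, -0.001], [-0.0, -0.001, -1.0]]
wrist_force: [0.1, 0.7, -2.9]
gripper_width: 0.0121
grasp_force: 97.9
```

>>> {"method": "servo_tool", "body": {"moves": [{"ax":0,"ay":0,"az":-0.15,"dx":0.1,"dy":0.79,"dz":0,"gripper":1},{"ax":0,"ay":0,"az":-0.15,"dx":0.08,"dy":0.79,"dz":0,"gripper":1},{"ax":0,"ay":0,"az":-0.15,"dx":0.06,"dy":0.79,"dz":0,"gripper":1},{"ax":0,"ay":0,"az":-0.15,"dx":0.03,"dy":0.8,"dz":0,"gripper":1},{"ax":0,"ay":0,"az":-0.15,"dx":0.01,"dy":0.7,"dz":0,"gripper":1}]}}

```text
clock: 12.8
tool_pos: [0.4602, -0.0153, 0.2052]
eef_rot: [[-0.971, -0.241, 0.0], [-0.241, 0.971, -0.0], [-0.0, -0.001, -1.0]]
wrist_force: [0.3, 0.3, -2.6]
gripper_width: 0.0119
grasp_force: 97.9
```

>>> {"method": "servo_tool", "body": {"moves": [{"ax":0,"ay":0,"az":0,"dx":0,"dy":0,"dz":0,"gripper":1}]}}

```text
clock: 12.92
tool_pos: [0.4604, -0.0147, 0.2053]
eef_rot: [[-0.97, -0.243, 0.001], [-0.243, 0.97, -0.0], [-0.001, -0.0, -1.0]]
wrist_force: [0.1, -0.1, -3.3]
gripper_width: 0.0119
grasp_force: 98.0
```

Run:
```python
from p import *
p,R=state()
p,R=plan(p,R,b2w(.0012,.0005,.125),104.2,4)
```

```text
t 12.93 p [ 0.4604 -0.0147  0.2053] box [ 0.0023 -0.0014  0.2053] yaw 104.07 tilt [ 0.0007 -0.0001] w 0.0119 gf 98.0 F [ 0.1 -0.1 -3.3] j [ 37.  26. -55. 116.  27.  52.  71.]
0 a [0. 0. 0.] d [0.007 0.012 0.502]
1 a [0. 0. 0.] d [0.007 0.012 0.502]
2 a [0. 0. 0.] d [0.007 0.012 0.502]
3 a [0. 0. 0.] d [0.007 0.012 0.502]
```

>>> {"method": "servo_tool", "body": {"moves": [{"ax":0,"ay":0,"az":0,"dx":0.03,"dy":0.05,"dz":0.5,"gripper":1},{"ax":0,"ay":0,"az":0,"dx":0,"dy":0,"dz":0.7,"gripper":1},{"ax":0,"ay":0,"az":0,"dx":0,"dy":0,"dz":0.6,"gripper":1},{"ax":0,"ay":0,"az":0,"dx":0,"dy":0,"dz":0.35,"gripper":1},{"ax":0,"ay":0,"az":0,"dx":0,"dy":0,"dz":0,"gripper":1}]}}

```text
clock: 13.55
tool_pos: [0.4589, -0.0153, 0.1184]
eef_rot: [[-0.971, -0.239, -0.001], [-0.239, 0.971, 0.0], [0.001, 0.0, -1.0]]
wrist_force: [0.3, -0.6, -2.5]
gripper_width: 0.012
grasp_force: 97.9
```

Run:
```python
from p import *
p,R=state()
p,R=plan(p,R,b2w(.0012,.0005,.105),104.2,2)
grab('wrist','w5')
```

```text
t 13.55 p [ 0.4589 -0.0153  0.1184] box [ 0.0008 -0.0016  0.1184] yaw 103.85 tilt [-0.001   0.0001] w 0.0120 gf 97.9 F [ 0.3 -0.6 -2.5] j [ 31.  34. -48. 120.  37.  42.  62.]
0 a [ 0.    0.   -0.02] d [-0.006  0.026  0.168]
1 a [ 0.    0.   -0.02] d [-0.006  0.026  0.168]
```

View pics/w5.png

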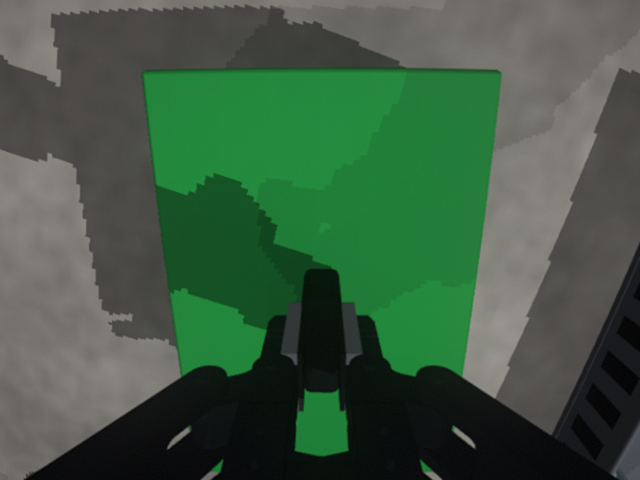

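The lid is held level and hides the box mouth (lid's far edge at row 70). I'll correct y by 2 mm and lower it gently.

>>> {"method": "servo_tool", "body": {"moves": [{"ax":0,"ay":0,"az":-0.03,"dx":-0.01,"dy":0.05,"dz":0.05,"gripper":1},{"ax":0,"ay":0,"az":0,"dx":0,"dy":0,"dz":0.1,"gripper":1},{"ax":0,"ay":0,"az":0,"dx":0,"dy":0,"dz":0.08,"gripper":1},{"ax":0,"ay":0,"az":0,"dx":0,"dy":0,"dz":0,"gripper":1}]}}

```text
clock: 14.1
tool_pos: [0.4589, -0.0132, 0.1093]
eef_rot: [[-0.97, -0.244, -0.0], [-0.244, 0.97, 0.0], [0.0, 0.0, -1.0]]
wrist_force: [0.4, -0.6, -3.1]
gripper_width: 0.0117
grasp_force: 97.9
```

>>> {"method": "servo_tool", "body": {"moves": [{"ax":0,"ay":0,"az":0,"dx":0,"dy":0,"dz":0.08,"gripper":1},{"ax":0,"ay":0,"az":0,"dx":0,"dy":0,"dz":0.03,"gripper":1},{"ax":0,"ay":0,"az":0,"dx":0,"dy":0,"dz":0,"gripper":1}]}}

```text
clock: 14.48
tool_pos: [0.459, -0.0131, 0.105]
eef_rot: [[-0.97, -0.244, -0.0], [-0.244, 0.97, 0.0], [0.0, 0.0, -1.0]]
wrist_force: [-0.2, -0.3, -2.0]
gripper_width: 0.0117
grasp_force: 98.0
```

Run:
```python
from p import *
p,R=state()
```

```text
t 14.47 p [ 0.459  -0.0131  0.105 ] box [0.0013 0.0004 0.105 ] yaw 104.15 tilt [-0.0002  0.0001] w 0.0117 gf 98.0 F [-0.2 -0.3 -2. ] j [ 30.  35. -47. 121.  39.  41.  61.]
```

>>> {"method": "servo_tool", "body": {"moves": [{"ax":0,"ay":0,"az":0,"dx":0,"dy":0,"dz":0.05,"gripper":1},{"ax":0,"ay":0,"az":0,"dx":0,"dy":0,"dz":0,"gripper":1},{"ax":0,"ay":0,"az":0,"dx":0,"dy":0,"dz":0,"gripper":0.55},{"ax":0,"ay":0,"az":0,"dx":0,"dy":0,"dz":0,"gripper":0.55},{"ax":0,"ay":0,"az":0,"dx":0,"dy":0,"dz":0,"gripper":0.55}]}}

```text
clock: 15.1
tool_pos: [0.459, -0.0132, 0.1031]
eef_rot: [[-0.97, -0.244, -0.0], [-0.244, 0.97, 0.0], [-0.0, 0.0, -1.0]]
wrist_force: [0.1, -0.5, -0.6]
gripper_width: 0.0385
grasp_force: 0.0
```

>>> {"method": "servo_tool", "body": {"moves": [{"ax":0,"ay":0,"az":0,"dx":0,"dy":0,"dz":-0.6,"gripper":0.55},{"ax":0,"ay":0,"az":0,"dx":0,"dy":0,"dz":-1,"gripper":0.55},{"ax":0,"ay":0,"az":0,"dx":0,"dy":0,"dz":-1,"gripper":0.55},{"ax":0,"ay":0,"az":0,"dx":0,"dy":0,"dz":-1,"gripper":0.55}]}}

```text
clock: 15.6
tool_pos: [0.4588, -0.0131, 0.2483]
eef_rot: [[-0.97, -0.245, -0.0], [-0.245, 0.97, 0.0], [0.0, 0.0, -1.0]]
wrist_force: [0.4, 0.1, 0.5]
gripper_width: 0.0381
grasp_force: 0.0
```

Run:
```python
from p import *
np.set_printoptions(precision=4,suppress=True)
p,R=state()
c=grab('wrist','w6'); 
# expected plate corners at z .083
for (x,y) in ((-.095,.065),(-.095,-.065),(.095,.065),(.095,-.065)): print((x,y),w2px(c,b2w(x+.001,y+.0007,.083)))
p,R=plan(p,R,b2w(.175,0,.20),104.2,5)
```

```text
t 15.60 p [ 0.4588 -0.0131  0.2483] box [0.0012 0.0005 0.2483] yaw 104.16 tilt [-0.0003  0.0002] w 0.0381 gf 0.0 F [0.4 0.1 0.5] j [ 40.  23. -58. 113.  23.  57.  75.]
(-0.095, 0.065) [[415.7791  84.1589]]
(-0.095, -0.065) [[226.6172  83.7343]]
(0.095, 0.065) [[398.7249 327.2889]]
(0.095, -0.065) [[242.6759 326.9552]]
0 a [0. 0. 0.] d [-0.869 -0.005  0.241]
1 a [0. 0. 0.] d [-0.869 -0.005  0.241]
2 a [0. 0. 0.] d [-0.869 -0.005  0.241]
3 a [0. 0. 0.] d [-0.869 -0.005  0.241]
4 a [0. 0. 0.] d [-0.869 -0.006  0.242]
```

View pics/w6.png

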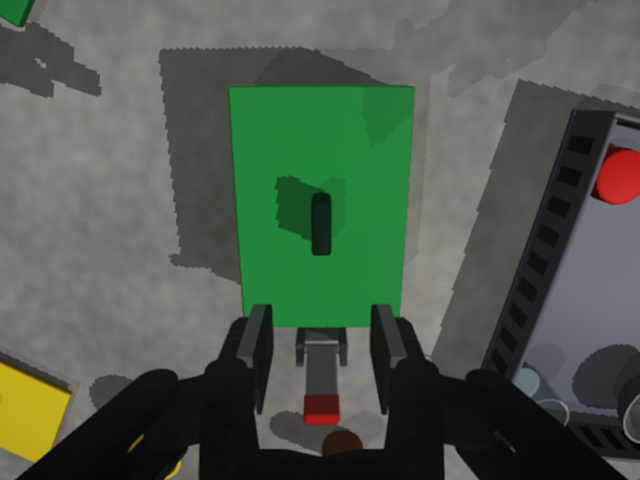

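The lid looks seated and square, with corners near (230,87), (414,87), (400,326) and (244,326). I'll fit height and tilt to confirm it.

Run:
```python
from p import *
np.set_printoptions(precision=4,suppress=True)
c=load('w6'); hsv=cv2.cvtColor(c['img'],cv2.COLOR_RGB2HSV)
m=cv2.inRange(hsv,(45,80,20),(85,255,255)); m=cv2.morphologyEx(m,cv2.MORPH_CLOSE,np.ones((5,5))); m[:70]=0; m[:,:200]=0
rows=range(110,300,5); cols=range(250,365,5)
L=[(np.nonzero(m[r])[0].min()-.5,r) for r in rows]; Rr=[(np.nonzero(m[r])[0].max()+.5,r) for r in rows]
T=[(x,np.nonzero(m[:,x])[0].min()-.5) for x in cols]; B=[(x,np.nonzero(m[:,x])[0].max()+.5) for x in range(285,360,5)]
def ln(q):
    u=cv2.undistortPoints(np.array(q,float).reshape(-1,1,2),c['intrinsics'],c['dist_coeffs']).astype(np.float32); return cv2.fitLine(u,cv2.DIST_HUBER,0,.001,.001).ravel()
l=[ln(q) for q in(L,Rr,T,B)]
def X(a,b): s=np.linalg.solve(np.c_[a[:2],-b[:2]],b[2:]-a[2:]); return a[2:]+a[:2]*s[0]
U=np.array([X(l[0],l[2]),X(l[1],l[2]),X(l[1],l[3]),X(l[0],l[3])],float)
E=c['extrinsics']
for z in(.083,):
    d=np.c_[U[:,0],-U[:,1],-np.ones(4)]@E[:3,:3].T; W=E[:3,3]+d*((z-E[2,3])/d[:,2])[:,None]
    Bf=np.array([w2b(q) for q in W]); print(Bf,Bf.mean(0))
O=np.array([(-.095,-.065,0),(-.095,.065,0),(.095,.065,0),(.095,-.065,0)])
ok,rv,tv=cv2.solvePnP(O,U.reshape(-1,1,2),np.eye(3),None)
F=np.diag([1,-1,-1]); Rm=E[:3,:3]@F@cv2.Rodrigues(rv)[0]; t=E[:3,:3]@F@tv.ravel()+E[:3,3]
print('centre box',w2b(t),'normal',Rm[:,2],'x ang',np.degrees(np.arctan2(Rm[1,0],Rm[0,0])))
```

```text
[[-0.0933 -0.0642  0.083 ]
 [-0.0933  0.0649  0.083 ]
 [ 0.0958  0.0653  0.083 ]
 [ 0.097  -0.0635  0.083 ]] [0.0016 0.0006 0.083 ]
centre box [0.0017 0.0008 0.0816] normal [-0.0089  0.011   0.9999] x ang 14.135065356035188
```

Run:
```python
from p import *
np.set_printoptions(precision=4,suppress=True)
c=load('top0')
for n,uv,z in(('pot',(284,149),.07),('cup',(372,147),.06),('tip',(308.5,209.8),.145)):
    print(n,w2b(px2w(c,[uv],z)[0]))
# clamp angle from wrist w6: red tip centre
c=load('w6'); hsv=cv2.cvtColor(c['img'],cv2.COLOR_RGB2HSV); m=cv2.inRange(hsv,(0,150,60),(8,255,255)); m[:380]=0; m[:,:290]=0; m[:,360:]=0
y,x=np.nonzero(m); print('red px',x.min(),x.max(),y.min(),y.max())
for th in (95,100,105,110,115):
    t=np.radians(th); out=[]
    for r,n in((.066,-.005),(.044,-.005),(.066,.005),(.044,.005)): # n>0 outer/upper face
        px=.112-r*np.cos(t)+n*np.sin(t); pz=.088+r*np.sin(t)+n*np.cos(t)
        out.append(w2px(c,b2w(px+.001,0,pz))[0,1])
    print(th,np.array(out))
p,R=state()
```

```text
pot [0.3109 0.0217 0.07  ]
cup [ 0.2741 -0.1828  0.06  ]
tip [0.132  0.0011 0.145 ]
red px 304 339 395 424
95 [404.0752 381.2481 414.613  391.4788]
100 [410.4062 385.4907 419.7237 394.7038]
105 [416.0503 389.3667 424.0776 397.4882]
110 [420.9617 392.8425 427.6541 399.8155]
115 [425.1094 395.8907 430.4458 401.6753]
t 15.65 p [ 0.4604 -0.0124  0.2524] box [0.0029 0.0008 0.2524] yaw 104.19 tilt [ 0.0043 -0.0002] w 0.0383 gf 0.0 F [2.9 0.3 7. ] j [ 40.  22. -58. 113.  23.  57.  76.]
```

>>> {"method": "servo_tool", "body": {"moves": [{"ax":0,"ay":0,"az":0,"dx":-0.87,"dy":0,"dz":0,"gripper":1},{"ax":0,"ay":0,"az":0,"dx":-0.87,"dy":0,"dz":0,"gripper":1},{"ax":0,"ay":0,"az":0,"dx":-0.87,"dy":0,"dz":0,"gripper":1},{"ax":0,"ay":0,"az":0,"dx":-0.87,"dy":0,"dz":0,"gripper":1},{"ax":0,"ay":0,"az":0,"dx":-0.87,"dy":0,"dz":0,"gripper":1}], "force": 60}}

```text
clock: 16.27
tool_pos: [0.6288, 0.0295, 0.2467]
eef_rot: [[-0.97, -0.244, -0.0], [-0.244, 0.97, -0.0], [0.0, -0.0, -1.0]]
wrist_force: [0.3, -0.8, 0.2]
gripper_width: 0.0
grasp_force: 0.0
```

Run:
```python
from p import *
p,R=state()
p,R=plan(p,R,b2w(.175,0.0005,.14),104.2,4)
```

```text
t 16.27 p [0.6288 0.0295 0.2467] box [0.1764 0.0008 0.2467] yaw 104.14 tilt [-0.0005 -0.0002] w 0.0000 gf 0.0 F [ 0.3 -0.8  0.2] j [ 24.  38. -51.  89.  31.  68.  71.]
0 a [0. 0. 0.] d [ 0.008 -0.002  0.667]
1 a [0. 0. 0.] d [ 0.009 -0.002  0.667]
2 a [0. 0. 0.] d [ 0.009 -0.002  0.667]
3 a [0. 0. 0.] d [ 0.009 -0.002  0.667]
```

>>> {"method": "servo_tool", "body": {"moves": [{"ax":0,"ay":0,"az":0,"dx":0,"dy":0,"dz":0.8,"gripper":1},{"ax":0,"ay":0,"az":0,"dx":0,"dy":0,"dz":0.9,"gripper":1},{"ax":0,"ay":0,"az":0,"dx":0,"dy":0,"dz":0.6,"gripper":1},{"ax":0,"ay":0,"az":0,"dx":0,"dy":0,"dz":0.35,"gripper":1},{"ax":0,"ay":0,"az":0,"dx":0,"dy":0,"dz":0,"gripper":1}]}}

```text
clock: 16.9
tool_pos: [0.6275, 0.0294, 0.1406]
eef_rot: [[-0.97, -0.244, -0.001], [-0.244, 0.97, 0.0], [0.001, 0.0, -1.0]]
wrist_force: [-0.2, 0.3, 0.5]
gripper_width: 0.0004
grasp_force: 0.0
```

>>> {"method": "servo_tool", "body": {"moves": [{"ax":0,"ay":0,"az":0,"dx":0.4,"dy":0,"dz":0,"gripper":1},{"ax":0,"ay":0,"az":0,"dx":0.4,"dy":0,"dz":0,"gripper":1},{"ax":0,"ay":0,"az":0,"dx":0.3,"dy":0,"dz":0,"gripper":1},{"ax":0,"ay":0,"az":0,"dx":0.2,"dy":0,"dz":0,"gripper":1},{"ax":0,"ay":0,"az":0,"dx":0.2,"dy":0,"dz":0,"gripper":1}]}}

```text
clock: 17.52
tool_pos: [0.5696, 0.0146, 0.1414]
eef_rot: [[-0.97, -0.244, 0.001], [-0.244, 0.97, 0.0], [-0.001, -0.0, -1.0]]
wrist_force: [2.2, 0.8, -1.5]
gripper_width: -0.0
grasp_force: 0.9
```

Run:
```python
from p import *
p,R=state()
```

```text
t 17.52 p [0.5696 0.0146 0.1414] box [0.1153 0.0006 0.1414] yaw 104.14 tilt [0.0008 0.    ] w -0.0000 gf 0.9 F [ 2.2  0.8 -1.5] j [ 26.  40. -48. 104.  37.  54.  65.]
```

>>> {"method": "servo_tool", "body": {"moves": [{"ax":0,"ay":0,"az":0,"dx":0.3,"dy":0,"dz":0,"gripper":1},{"ax":0,"ay":0,"az":0,"dx":0.3,"dy":0,"dz":0.05,"gripper":1},{"ax":0,"ay":0,"az":0,"dx":0.25,"dy":0,"dz":0.15,"gripper":1},{"ax":0,"ay":0,"az":0,"dx":0.2,"dy":0,"dz":0.2,"gripper":1}]}}

```text
clock: 18.02
tool_pos: [0.5282, 0.0042, 0.1246]
eef_rot: [[-0.97, -0.244, -0.0], [-0.244, 0.97, -0.0], [0.0, -0.0, -1.0]]
wrist_force: [1.3, 1.0, 1.4]
gripper_width: -0.0005
grasp_force: 0.7
```

Run:
```python
from p import *
p,R=state()
```

```text
t 18.02 p [0.5282 0.0042 0.1246] box [0.0726 0.0005 0.1246] yaw 104.14 tilt [-0.     -0.0001] w -0.0005 gf 0.7 F [1.3 1.  1.4] j [ 28.  38. -48. 110.  38.  49.  63.]
```

>>> {"method": "servo_tool", "body": {"moves": [{"ax":0,"ay":0,"az":0,"dx":0.15,"dy":0,"dz":0.15,"gripper":1},{"ax":0,"ay":0,"az":0,"dx":0.1,"dy":0,"dz":0.15,"gripper":1},{"ax":0,"ay":0,"az":0,"dx":0,"dy":0,"dz":0.12,"gripper":1},{"ax":0,"ay":0,"az":0,"dx":0,"dy":0,"dz":0.03,"gripper":1},{"ax":0,"ay":0,"az":0,"dx":0,"dy":0,"dz":0,"gripper":1}]}}

```text
clock: 18.65
tool_pos: [0.5193, 0.0021, 0.107]
eef_rot: [[-0.97, -0.245, -0.0], [-0.245, 0.97, 0.0], [0.0, 0.0, -1.0]]
wrist_force: [-0.4, 0.7, -0.3]
gripper_width: -0.0001
grasp_force: 0.0
```

Run:
```python
from p import *
p,R=state()
```

```text
t 18.65 p [0.5193 0.0021 0.107 ] box [0.0635 0.0007 0.107 ] yaw 104.15 tilt [-0.0001  0.0002] w -0.0001 gf 0.0 F [-0.4  0.7 -0.3] j [ 27.  39. -47. 112.  40.  46.  62.]
```

Small steps down until the force rises.

>>> {"method": "servo_tool", "body": {"moves": [{"ax":0,"ay":0,"az":0,"dx":0.05,"dy":0,"dz":0.05,"gripper":1},{"ax":0,"ay":0,"az":0,"dx":0,"dy":0,"dz":0.04,"gripper":1},{"ax":0,"ay":0,"az":0,"dx":0,"dy":0,"dz":0,"gripper":1}]}}

```text
clock: 19.02
tool_pos: [0.5185, 0.0019, 0.1058]
eef_rot: [[-0.97, -0.245, 0.003], [-0.245, 0.97, -0.001], [-0.003, -0.002, -1.0]]
wrist_force: [-9.4, -2.9, 49.2]
gripper_width: 0.0001
grasp_force: 24.4
```

>>> {"method": "servo_tool", "body": {"moves": [{"ax":0,"ay":0,"az":0,"dx":0,"dy":0,"dz":0.03,"gripper":1},{"ax":0,"ay":0,"az":0,"dx":0,"dy":0,"dz":0,"gripper":1}]}}

```text
clock: 19.27
tool_pos: [0.5186, 0.0019, 0.1056]
eef_rot: [[-0.97, -0.244, 0.004], [-0.244, 0.97, -0.002], [-0.003, -0.003, -1.0]]
wrist_force: [-17.9, -4.0, 75.3]
gripper_width: -0.0
grasp_force: 37.7
```

It has bottomed with 75 N on the fingertips. I'll retreat and check.

>>> {"method": "servo_tool", "body": {"moves": [{"ax":0,"ay":0,"az":0,"dx":0,"dy":0,"dz":-0.3,"gripper":1},{"ax":0,"ay":0,"az":0,"dx":0,"dy":0,"dz":-1,"gripper":1},{"ax":0,"ay":0,"az":0,"dx":0,"dy":0,"dz":-1,"gripper":1},{"ax":0,"ay":0,"az":0,"dx":0,"dy":0,"dz":-1,"gripper":1},{"ax":0,"ay":0,"az":0,"dx":0,"dy":0,"dz":-1,"gripper":1}]}}

```text
clock: 19.9
tool_pos: [0.517, 0.0015, 0.2757]
eef_rot: [[-0.97, -0.244, 0.0], [-0.244, 0.97, -0.0], [-0.0, -0.0, -1.0]]
wrist_force: [0.6, 0.2, -0.5]
gripper_width: 0.0003
grasp_force: 0.0
```

>>> {"method": "servo_tool", "body": {"moves": [{"ax":0,"ay":0,"az":0,"dx":-1,"dy":0,"dz":0,"gripper":1},{"ax":0,"ay":0,"az":0,"dx":-1,"dy":0,"dz":0,"gripper":1},{"ax":0,"ay":0,"az":0,"dx":0,"dy":0,"dz":0,"gripper":1}]}}

```text
clock: 20.27
tool_pos: [0.5962, 0.022, 0.2738]
eef_rot: [[-0.97, -0.245, -0.0], [-0.245, 0.97, 0.001], [-0.0, 0.001, -1.0]]
wrist_force: [-1.8, -0.2, -0.2]
gripper_width: 0.0
grasp_force: 0.0
```

Run:
```python
from p import *
np.set_printoptions(precision=4,suppress=True)
p,R=state()
c=grab('wrist','w7'); im=c['img']; s=grab('scene','s7')
hsv=cv2.cvtColor(im,cv2.COLOR_RGB2HSV); m=cv2.inRange(hsv,(0,150,60),(8,255,255)); n,lab,st,_=cv2.connectedComponentsWithStats(m); print(st[1:][st[1:,4]>60])
for x,y in((.046,.013),(.046,-.013)): print('tip end expected',w2px(c,b2w(x+.001,y+.0007,.093)))
a=cv2.resize(im,(400,300)); b=cv2.resize(s['img'][200:320,230:390],(400,300),interpolation=cv2.INTER_CUBIC)
cv2.imwrite('pics/m7.png',np.hstack([a,b])[:,:,::-1])
```

```text
t 20.27 p [0.5962 0.022  0.2738] box [0.1429 0.0014 0.2738] yaw 104.18 tilt [-0.0001  0.0015] w 0.0000 gf 0.0 F [-1.8 -0.2 -0.2] j [ 28.  34. -54.  92.  29.  69.  72.]
[[ 605    0   35   43 1315]
 [ 304   84   34   30  995]]
tip end expected [[337.809   83.1883]]
tip end expected [[301.7111  83.0989]]
```

View pics/m7.png

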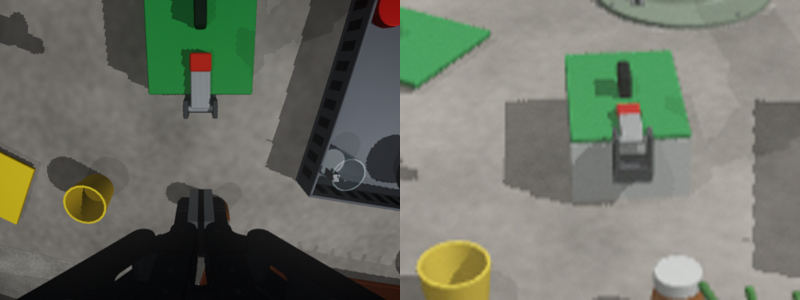

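The clamp lies flat on the seated lid: the red tip's edge is at row 84, against 83 expected. The robot is clear and the bystanders are in place, so I'm handing in.

```bash
python3 -c "
from workcell import arm
print(arm.close_job())"
```

```text
the job is handed in; nothing more can be done
None
```

The job is handed in at about 20 s of robot time, with the teether in the keep-box, the green lid seated, the clamp pressed down flat on it, and the robot clear; no verdict came back, so that rests on my camera checks.

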